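# Ready the collar tacking jig: locating rod in, spring jaw held open

### The job

Get the blue tacking jig ready for the next collar: take the locating rod with the yellow sleeve from the sloping rack, stand it upright in the jig's socket, pushed fully down, and let go of it. Then pull the jig's red spring-return handle out until its yellow pointer is level with the green mark, and keep holding it there: the program finishes with the gripper still holding the jaw open at the mark. Leave the other two rods and everything else on the bench where they are.

Things in the scene. Friction and masses are not known exactly. Their poses are not given: they have to be found in the camera images.
- jig: blue base plate 340 x 130 x 12 mm, fixed; origin on its underside, z up; it spans x -190 to +150 mm, y +-65 mm. Square socket block 50 x 50 mm at x = 90 mm, top at z = 57; grey slide bridge at x -70 to -10 mm, 90 mm wide, top at z = 56; back stop 42 mm high at x = 144 mm. The handle is pulled along the jig's -x (roughly to the robot's right).
- socket_mouth (a point): centre of the socket's mouth, at the top of the square block (57 mm above the bench); axes as the jig. The hole is round, 17 mm wide, 35 mm deep, with a 4 mm chamfer round the mouth.
- socket_floor (a point): centre of the socket's floor, 35 mm below the mouth, 22 mm above the bench.
- slide: spring slide: steel tongue, copper jaw at one end, red handle at the other. Axes as the jig; at home its origin is the jig's origin; it pulls out along the jig's -x, at most 85 mm. A spring always draws it home: 4.4 N at home, 1.1 N more per 10 mm (9 to 12 N at the mark); let go, it slides back.
- handle (a point): centre of the graspable part of the red handle, 75 mm above the bench: an upright plate 16 mm thick (jig x) and 60 mm wide (jig y), from z = 25 to 97 mm, on the 40 mm wide flat tongue (top at z = 25 mm). At home 72 mm of free room separates it from the grey bridge.
- pointer (a point): tip of the yellow pointer bar (6 mm wide along the jig's x) that sticks out sideways (-y of the jig) from the slide, 29 mm above the bench; it moves with the slide beside the white index rail. At home it is 95 mm from the jig's origin towards -x.
- mark: green mark, a flat block 12 mm (along the jig's x) x 16 x 6 mm on the white index rail of the jig, fixed there for the day, 40 to 65 mm from the pointer's home position; origin at the centre of its underside (22 mm above the bench), axes parallel to the jig's.
- rack: aluminium rod rack 60 x 190 x 50 mm on a steel foot, fixed to the bench, its three 17 mm holes (60 mm apart along its y, 40 mm deep) sloping 25 degrees; the rods sit loosely in them and lean about 30 degrees towards its -x (towards the robot); origin on its underside, z up.
- rod: locating rod: steel, 14 mm diameter, 150 mm long, about 190 g, YELLOW sleeve of 20 mm diameter from 100 to 145 mm above its foot; origin at the centre of its rounded foot, z along the rod to its sleeved top. It starts leaning in any one of the rack's three holes, 40 mm of it in the hole.
- rod_grip (a point): point on the axis of the yellow-sleeved rod, 122 mm above its foot, mid sleeve.
- rod_black: like the locating rod but with a black sleeve, in the rack; stays there. Origin at its foot.
- rod_blue: like the locating rod but with a blue sleeve, in the rack; stays there. Origin at its foot.
- collar: loose aluminium collar (ring), 80 mm outside diameter, 28 mm high, lying beyond the jig; origin at the centre of its underside.
- magnet: red and steel welding magnet block, 55 x 90 x 22 mm, lying beyond the jig; origin at the centre of its underside.
- spray: white spray bottle, 60 mm diameter, 150 mm tall, standing on the right of the bench; origin at the centre of its underside.
- brush: hand brush with wooden handle lying on the left of the bench.
- hammer: hammer lying at the far right of the bench.
Mind the look-alikes: they are no part of the job. Of the things shaped like the collar, the aluminium one is meant.

How it is judged:
By the outcome, as a careful person would: the job done as asked, in the order asked, and still so for the second after the job is handed in, while the arm keeps its last pose, push and grip.
It also fails if it takes over 58 s, if anything falls off the work surface, if the arm or the gripper's body presses on something with over 40 N, if the wrist force passes 120 N, or if a joint passes its speed limit or range.

### The arm

A 7-joint arm with a two-finger parallel gripper is mounted at the origin on the work surface. World frame = base frame: x ahead of the robot, y to its left, z up, the work surface at z = 0. Lengths are in m, angles in rad, forces in N, time in s.
With the tool pointing down it reaches from about 0.4 to 0.85 m from the base axis. Payload 10.4 kg.
Tool frame: the origin (TCP) lies on the centre line of the jaws, within the pads' length; the fingertips stand 8 mm ahead of it and the grasp point (between the pads) lies 11 mm behind it (r.finger_overhang is the distance from the TCP to the fingertips, in m); z points along the fingers, y is the line along which they close (so a half turn about z gives the same grasp; the last joint's range is limited). The gripper opens to 87 mm and grips with 3 to 60 N. Pads are 19 mm wide; open, the fingers measure 117 mm over their backs; the gripper's body (75 mm by 190 mm) begins 51 mm behind the grasp point.
Start: joints at [1.115, 0.332, -0.065, 1.46, 0.022, 1.35, -0.088], TCP at [0.262, -0.567, 0.231] pointing down, gripper open.
Joint ranges: [-2.6, 2.6], [-0.5, 2.12], [-1.47, 1.34], [0.16, 2.42], [-1.27, 4.41], [0.06, 2.06], [-2.6, 2.6]. Speed limits (rad/s): [2.22, 2.22, 2.79, 2.79, 3.14, 3.14, 3.14].

### API

Orientations are given as a unit quaternion [x, y, z, w].
In Python, from bench import r, vision gives the robot as it stands.
- The arm moves only by the tool drive_tool, never from a script. Its argument "series" is a list of rows, each a list of 2 entries, a list of its own where there are three numbers: the shift along the world's x, y, z in cm, then the turn about the world's z in degrees. A call has exactly 10 rows; each row shifts and turns the commanded pose from where the row before left it; what a row does not reach is not made up. A row lasts 1/8 s, in which the tool goes at most 62.5 mm and 10.7 degrees, less where a joint would pass 70% of its speed; a pose out of reach is approached as far as the arm can. A call with a gripper value outside its range is refused whole. "hand" is the closure, from 0 (fully open) to 1 (shut), set as the call begins (left out, the last holds). The fingers move at their own pace and stop on an object; "newtons" is the grip in N (left out, the last holds). Time passes only in rows, so rows that do not move let the fingers close, or fill a call up. It gives the time, the measured TCP pose, the force, the opening and the grip force at its end, in the units of the state.
- r.read_state(): the state, without advancing time (a new reading comes with each control period).
- vision.camera(name): name is "scene" or "top" or "wrist"; returns a dict with "color" (400x640x3 uint8, red, green, blue), "intrinsics" (3x3 intrinsics, pixels), "k1" (the pictures are not rectified: a ray, as slopes to the right and down, at radius r is drawn at 1 + k1 r^2 times it, then the intrinsics apply), "R" (3x3) and "t" (3): a world point X has camera coordinates R X + t; the wrist camera has in their place "mount" (4x4, takes a point from camera to tool coordinates, whose origin is the TCP and whose axes are the flange's). Camera axes: x right, y down, z forward; pixel columns grow to the right and rows downward; lengths in m; the calibration is good to about 2 mm. A picture is of the moment at which its call begins: read the wrist's pose just before it. There is no depth.
- r.close_job(): hands the job in; it is judged then, once.
The state is a dict: "time": time; "joint_positions": joint angles; "joint_vel": joint speeds; "joint_torque": joint torques, N m; "ee_pos": TCP position; "eef_rot": TCP orientation; "ft_force": force on the tool from outside, world axes, zero at the start; "torque": the same for the moment, N m; "width": finger opening in m; "grip_force": force on a finger pad.
Only numpy, scipy, OpenCV 4.12 (cv2) and the standard library are available. Lean on these libraries where they do the work, as an engineer would, in place of code of your own. Each camera call takes 0.05 s, during which the arm holds its last target. There are 200 camera calls.

## Working session

There is one attempt and no reset: what is moved stays moved. The work goes in short steps, Python scripts to look and compute and a tool call to move; the robot and the scene stay as the last step left them, time stands still between calls to the robot, and variables do not carry over. Pictures are saved under pics/ and viewed, at most 12 in all, crops included, and the job is handed in when it is done.

Besides the shell and the picture viewer there is one more tool, called in YAML: its name, and indented under it one key for each argument. drive_tool: Moves the arm, as the interface text tells. Its arguments: {"type":"object","properties":{"series":{"type":"array"},"hand":{"type":"number"},"newtons":{"type":"number"}},"required":["series"]}

```bash
ls; mkdir -p pics
python3 - <<'E'
from bench import r, vision
import cv2, numpy as np, pickle
s=r.read_state(); print(s)
for n in ["scene","top"]:
    c=vision.camera(n); pickle.dump(c,open(f"pics/{n}0.pkl","wb"))
    cv2.imwrite(f"pics/{n}0.png",c["color"][...,::-1])
    print(n,c["intrinsics"],c["k1"],c["R"],c["t"])
w=vision.camera("wrist");print(w["intrinsics"],w["k1"],w["mount"])
E
```

```text
pics
{'time': 0.0, 'joint_positions': array([ 1.11537488,  0.33289435, -0.06472468,  1.4609296 ,  0.02162713,
        1.34988704, -0.08850997]), 'joint_vel': array([-9.87130160e-04, -9.32663836e-04,  3.17215903e-04,  1.35625942e-03,
        6.16598672e-05,  1.92394569e-04, -8.63369803e-04]), 'joint_torque': array([ 9.81434969e-04, -6.23244452e+01,  2.54104589e-02, -3.89891160e+01,
       -6.12640288e-02,  3.98091017e-02,  1.43551456e-04]), 'ee_pos': array([ 0.26199267, -0.56703207,  0.22974555]), 'eef_rot': array([ 9.76669899e-01,  2.14744972e-01, -1.92905005e-04, -6.84145574e-04]), 'ft_force': array([-0.47177923, -0.10211108,  0.08016001]), 'torque': array([0.00358999, 0.00329397, 0.00048844]), 'grip_force': 0.0, 'width': 0.08700166158150391}
scene [[374.64832203   0.         315.85167767]
 [  0.         374.64832203 205.53534831]
 [  0.           0.           1.        ]] -0.002603820801539351 [[ 0.75969343  0.65006629  0.01672452]
 [ 0.51659389 -0.58769194 -0.6226949 ]
 [-0.3949641   0.48169701 -0.78228598]] [-0.45125732 -0.26552656  1.57281904]
top [[480.23043946   0.         315.27605678]
 [  0.         480.23043946 188.50311788]
 [  0.           0.           1.        ]] -0.06281811295342955 [[-0.02947094 -0.99942674 -0.01666295]
 [-0.98567902  0.03182655 -0.16560174]
 [ 0.16603713  0.01154388 -0.98605193]] [-0.00232211  0.64157751  1.71042302]
[[285.59642986   0.         321.62948705]
 [  0.         285.59642986 201.50091292]
 [  0.           0.           1.        ]] 0.013359866790095673 [[-8.85651964e-04 -9.54376766e-01 -2.98603758e-01  8.17326223e-02]
 [ 9.99999424e-01 -6.64052239e-04 -8.43577548e-04  3.49300529e-04]
 [ 6.06802318e-04 -2.98604333e-01  9.54376804e-01 -1.54179754e-01]
 [ 0.00000000e+00  0.00000000e+00  0.00000000e+00  1.00000000e+00]]
```

View pics/top0.png

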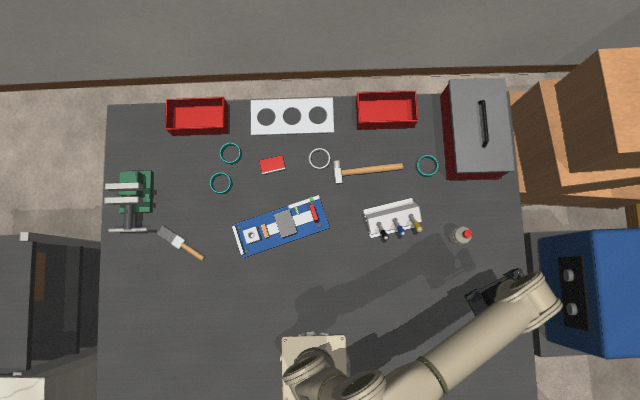

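View pics/scene0.png

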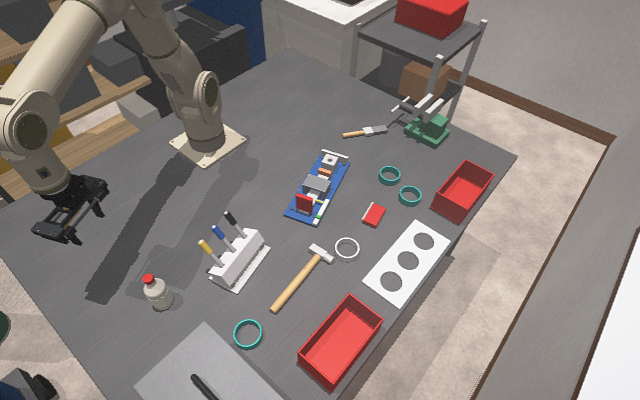

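The top view shows the jig around (280,225) and the rack around (393,218). The rods lean towards the robot.

Candidates for the rod in the top view are black (383,236), blue (401,230) and yellow (417,225). In the scene view they are black (230,216), blue (217,232) and yellow (205,246). I choose the yellow one and will check it in a crop.

```bash
cat > h.py <<'E'
import cv2, numpy as np, pickle
from scipy.spatial.transform import Rotation as Ro
def ray(c,uv):
    p=cv2.undistortPoints(np.array(uv,float).reshape(-1,1,2),c["intrinsics"],np.array([c["k1"],0,0,0.]))[:,0]
    d=np.c_[p,np.ones(len(p))]@c["R"]; return -c["R"].T@c["t"],d/np.linalg.norm(d,axis=1)[:,None]
def plane(c,uv,z):
    o,d=ray(c,uv); return o+d*((z-o[2])/d[:,2])[:,None]
def tri(c1,u1,c2,u2):
    o1,d1=ray(c1,u1);o2,d2=ray(c2,u2);d1=d1[0];d2=d2[0]
    s=np.linalg.lstsq(np.c_[d1,-d2],o2-o1,rcond=None)[0]
    a,b=o1+s[0]*d1,o2+s[1]*d2; return (a+b)/2,np.linalg.norm(a-b)
def blobs(c,lo,hi,amin=4,box=None):
    m=cv2.inRange(cv2.cvtColor(c["color"],cv2.COLOR_RGB2HSV),lo,hi)
    if box: k=np.zeros_like(m);k[box[1]:box[3],box[0]:box[2]]=1;m=m*k
    n,l,s,ce=cv2.connectedComponentsWithStats(m)
    return m,[(ce[i].round(1),s[i].tolist()) for i in range(1,n) if s[i][4]>=amin]
def wrist(name=None):
    from bench import r,vision
    s=r.read_state();c=vision.camera("wrist")
    T=np.eye(4);T[:3,:3]=Ro.from_quat(s["eef_rot"]).as_matrix();T[:3,3]=s["ee_pos"]
    M=np.linalg.inv(T@c["mount"]);c["R"]=M[:3,:3];c["t"]=M[:3,3]
    if name: save(c,name)
    return s,c
def cam(n,name=None):
    from bench import vision
    c=vision.camera(n)
    if name: save(c,name)
    return c
def save(c,name):
    pickle.dump(c,open(f"pics/{name}.pkl","wb"));cv2.imwrite(f"pics/{name}.png",c["color"][...,::-1])
def load(n): return pickle.load(open(f"pics/{n}.pkl","rb"))
def proj(c,X):
    return cv2.projectPoints(np.array(X,float).reshape(-1,3),cv2.Rodrigues(c["R"])[0],c["t"],c["intrinsics"],np.array([c["k1"],0,0,0.]))[0][:,0]
E
python3 - <<'E'
from h import *
t,s=load("top0"),load("scene0")
Y=((18,90,80),(34,255,255)); B=((100,120,60),(125,255,255)); G=((45,80,60),(80,255,255))
for n,c,bx in (("t",t,(225,185,430,262)),("s",s,(190,140,355,265))):
    for k,v in (("Y",Y),("B",B),("G",G)): print(n,k,blobs(c,*v,box=bx)[1])
m,_=blobs(t,*B,box=(225,185,335,262)); p=cv2.findNonZero(m)
q=plane(t,p.reshape(-1,2),.012); rc=cv2.minAreaRect((q[:,:2]*1000).astype(np.float32)); print(rc,cv2.boxPoints(rc))
a=cv2.resize(t["color"][190:262,225:435],None,fx=3.8,fy=3.8,interpolation=3);b=cv2.resize(s["color"][140:290,190:360],None,fx=2,fy=2)
im=np.zeros((600,800,3),np.uint8);im[:a.shape[0],:a.shape[1]]=a;im[a.shape[0]:a.shape[0]+b.shape[0],:b.shape[1]]=b
cv2.imwrite("pics/crop1.png",im[...,::-1])
E
```

```text
t Y [(array([296.7, 210.4]), [295, 207, 4, 8, 10]), (array([417.4, 226.1]), [414, 222, 9, 10, 50])]
t B [(array([279.6, 229.7]), [234, 199, 96, 59, 1497]), (array([303.2, 207.8]), [297, 203, 13, 10, 76]), (array([292.6, 211.5]), [290, 208, 6, 8, 31]), (array([400. , 229.6]), [397, 226, 8, 10, 36])]
t G [(array([310.8, 198.3]), [309, 196, 4, 5, 13])]
s Y [(array([318.5, 200.6]), [315, 199, 8, 4, 16]), (array([205.3, 247. ]), [198, 239, 15, 16, 104]), (array([313.7, 259.7]), [309, 255, 10, 10, 32])]
s B [(array([315.7, 166.6]), [308, 154, 14, 22, 123]), (array([336.4, 178.7]), [325, 162, 24, 39, 322]), (array([300.7, 190.3]), [297, 185, 10, 10, 33]), (array([320.3, 198.4]), [318, 195, 7, 6, 14]), (array([301.5, 212.3]), [284, 196, 38, 29, 327]), (array([218.2, 232.3]), [212, 225, 13, 14, 76])]
s G [(array([317.9, 216.3]), [316, 215, 5, 4, 16])]
((511.4112854003906, 110.6141128540039), (128.80882263183594, 337.18743896484375), 17.315732955932617) [[399.746    252.39787 ]
 [500.10547  -69.507935]
 [623.07654  -31.169647]
 [522.7171   290.73615 ]]
```

View pics/crop1.png

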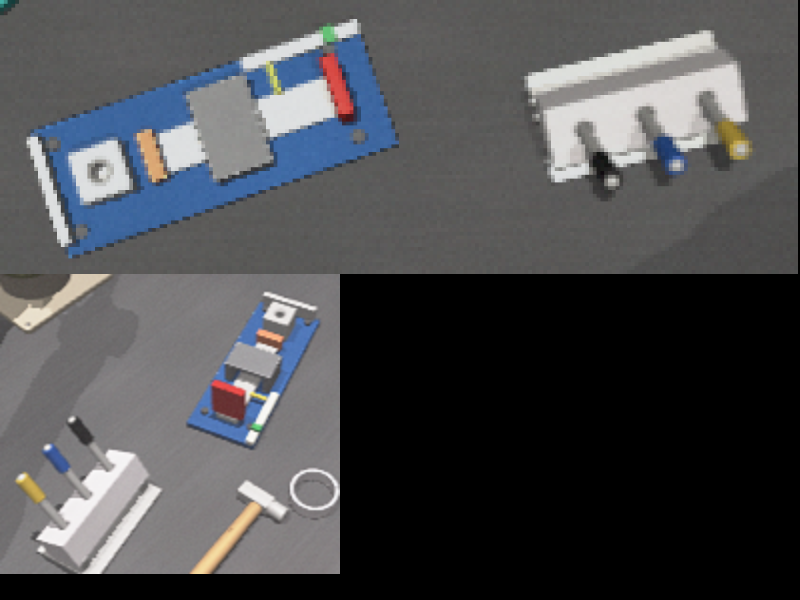

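The crop confirms the yellow-sleeved rod at the rack's right end: top view (417,226), scene view (205,247). The socket hole is at about (251,235) in the top view, the pointer at (297,210) and the green mark at (311,198).

Run:
```python
from h import *
t,s=load("top0"),load("scene0")
y,e=tri(t,(417.4,226.1),s,(205.3,247)); b,e2=tri(t,(400,229.6),s,(218.2,232.3)); print("yellow",y,e,"blue",b,e2)
d=y-b; print("rack -y dir deg",np.degrees(np.arctan2(d[1],d[0])),np.linalg.norm(d))
# rack top hole / rear edge line direction (top view crop pts)
q=plane(t,[(225+527/3.8,190+80/3.8),(225+713/3.8,190+35/3.8)],.02);d=q[1]-q[0];print("foot edge deg",np.degrees(np.arctan2(d[1],d[0])),np.linalg.norm(d))
print("hole",plane(t,[(251.3,235.3)],.057))
print("mark",plane(t,[(310.8,198.3)],.028),tri(t,(310.8,198.3),s,(317.9,216.3)))
print("ptr",plane(t,[(296.7,210.4)],.029))
from bench import r
st=r.read_state();print("tool y axis deg",Ro.from_quat(st["eef_rot"]).as_matrix()[:2])
```

```text
yellow [ 0.48434154 -0.3729327   0.13227934] 0.0013116118694467083 blue [ 0.4734613  -0.31307344  0.13257833] 0.004022206147107671
rack -y dir deg -79.69817450004822 0.06084077340828997
foot edge deg -78.2203149209501 0.18838637466980832
hole [[0.47634767 0.21445081 0.057     ]]
mark [[ 0.60913966 -0.00411528  0.028     ]] (array([ 0.60892544, -0.00499109,  0.0232754 ]), np.float64(0.0026580059091551797))
ptr [[0.5654306 0.0492838 0.029    ]]
tool y axis deg [[ 9.07807522e-01  4.19386804e-01 -4.59497297e-04]
 [ 4.19387056e-01 -9.07807036e-01  9.39707160e-04]]
```

drive_tool:
  series:
    - [[2.2,1.9,0],-1.4]
    - [[2.2,1.9,0],-1.4]
    - [[2.2,1.9,0],-1.4]
    - [[2.2,1.9,0],-1.4]
    - [[2.2,1.9,0],-1.4]
    - [[2.2,1.9,0],-1.4]
    - [[2.2,1.9,0],-1.4]
    - [[2.2,1.9,0],-1.4]
    - [[2.2,1.9,0],-1.4]
    - [[2.2,1.9,0],-1.4]
  hand: 0.5
  newtons: 20

```text
time: 1.4
ee_pos: [0.4827, -0.3767, 0.2303]
eef_rot: [0.996, 0.094, -0.0, -0.0]
ft_force: [-0.3, -1.4, 0.5]
width: 0.0436
grip_force: 0.0
```

Run:
```python
from h import *
s,c=wrist("w1");print(s["ee_pos"],s["width"],np.degrees(np.arctan2(*Ro.from_quat(s["eef_rot"]).as_matrix()[[1,0],1])))
Y=((18,90,80),(34,255,255))
print(blobs(c,*Y,20)[1])
print(proj(c,[(.484,-.373,.132)]))
```

```text
[ 0.48266675 -0.37666232  0.23028365] 0.04359881739439825 -79.25242398070239
[(array([319.7, 200.5]), [308, 177, 24, 51, 933]), (array([236.4, 289. ]), [230, 264, 17, 51, 450]), (array([406.9, 289. ]), [397, 264, 17, 51, 451]), (array([379.8, 335.3]), [216, 324, 312, 21, 4914])]
[[317.74075455 202.30289459]]
```

View pics/w1.png

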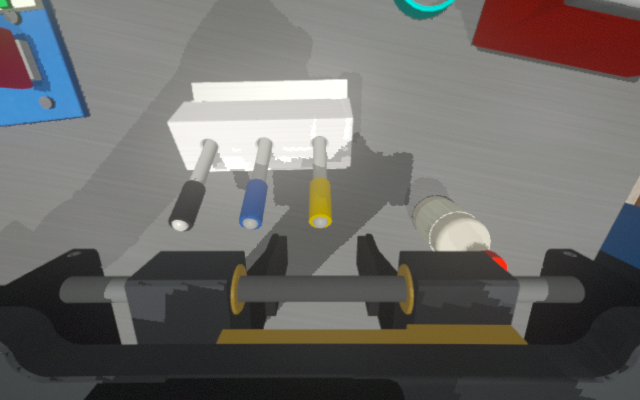

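The wrist view shows the yellow sleeve at (320,200), centred between the fingers, with the rack square to the gripper. I'll refine the position by triangulation.

Run:
```python
from h import *
c,t,s=load("w1"),load("top0"),load("scene0")
print(tri(c,(319.7,200.5),t,(417.4,226.1)),tri(c,(319.7,200.5),s,(205.3,247)),plane(c,[(319.7,200.5)],.132))
# rod lean: top centre and rod entry
print(plane(c,[(320,222)],.16),plane(c,[(319.5,138)],.05))
```

```text
(array([ 0.48486002, -0.37405104,  0.12716024]), np.float64(0.0014049591474928822)) (array([ 0.48733939, -0.37447388,  0.13702253]), np.float64(0.0007059201911523041)) [[ 0.48605755 -0.37446348  0.132     ]]
[[ 0.47602544 -0.37679978  0.16      ]] [[ 0.53468598 -0.36454724  0.05      ]]
```

drive_tool:
  series:
    - [[0.1,0.1,-1.5],0]
    - [[0.15,0.15,-1.5],0]
    - [[0,0,-1.5],0]
    - [[0,0,-1.5],0]
    - [[0,0,-1.5],0]
    - [[0,0,-1.3],0]
    - [[0,0,-1.2],0]
    - [[0,0,-0.9],0]
    - [[0,0,0],0]
    - [[0,0,0],0]

```text
time: 2.7
ee_pos: [0.4849, -0.375, 0.1221]
eef_rot: [0.996, 0.094, 0.0, 0.0]
ft_force: [-0.4, -0.1, -0.8]
width: 0.0434
grip_force: 0.0
```

drive_tool:
  series:
    - [[0,0,0],0]
    - [[0,0,0],0]
    - [[0,0,0],0]
    - [[0,0,0],0]
    - [[0,0,0],0]
    - [[0,0,0],0]
    - [[0,0,0],0]
    - [[0,0,0],0]
    - [[0,0,0],0]
    - [[0,0,0],0]
  hand: 1
  newtons: 12

```text
time: 3.95
ee_pos: [0.4846, -0.3748, 0.1216]
eef_rot: [0.996, 0.094, -0.0, -0.0]
ft_force: [-1.2, 2.9, 3.6]
width: 0.0197
grip_force: 12.0
```

drive_tool:
  series:
    - [[-0.2,-0.04,0.45],0]
    - [[-0.2,-0.04,0.45],0]
    - [[-0.2,-0.04,0.45],0]
    - [[-0.2,-0.04,0.45],0]
    - [[-0.2,-0.04,0.45],0]
    - [[-0.2,-0.04,0.45],0]
    - [[-0.2,-0.04,0.4],0]
    - [[0,0,0],0]
    - [[0,0,0],0]
    - [[0,0,0],0]

```text
time: 5.2
ee_pos: [0.4707, -0.3776, 0.1524]
eef_rot: [0.996, 0.094, -0.0, -0.0]
ft_force: [0.8, -0.7, -1.5]
width: 0.0195
grip_force: 12.0
```

```bash
cat > tilt.py <<'E'
from h import *
import sys
# rod lean in the wrist view: axis line of yellow sleeve and steel below, from the scene camera
from bench import r
s=r.read_state();c=cam("scene",sys.argv[1]);x,y=proj(c,s["ee_pos"])[0].astype(int)
a=c["color"][max(y-60,0):y+90,max(x-100,0):x+100];cv2.imwrite(f"pics/{sys.argv[1]}c.png",cv2.resize(a,None,fx=4,fy=4,interpolation=2)[...,::-1])
print(s["ee_pos"],x,y,s["ft_force"])
E
python3 tilt.py s2
```

```text
[ 0.47071564 -0.37763642  0.15241462] 199 241 [ 0.79536807 -0.70011206 -1.45274771]
```

View pics/s2c.png

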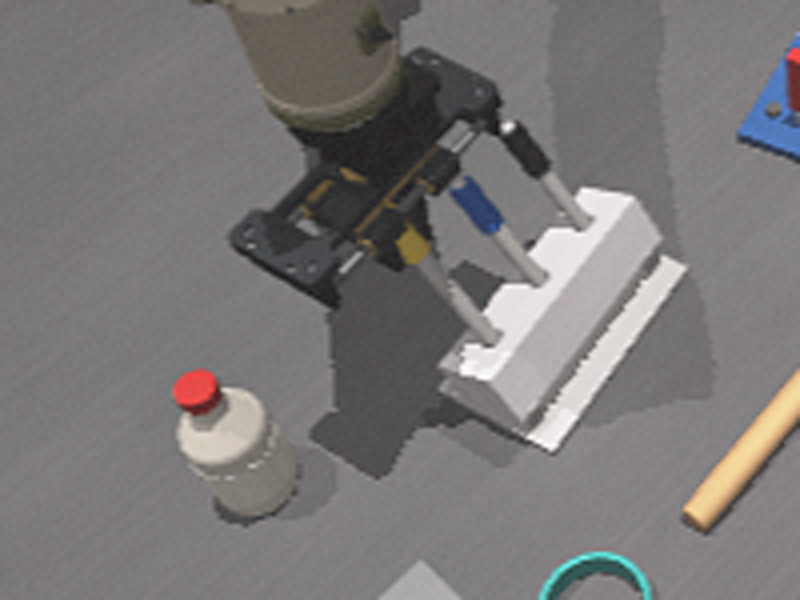

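The rod (sleeve at crop (412,245), entering the hole near (492,340)) is still in the hole by its last few mm. I'll swing the hand forward and use the hole to stand the rod upright in the pads.

drive_tool:
  series:
    - [[0.62,0.12,0.35],0]
    - [[0.62,0.12,0.35],0]
    - [[0.64,0.12,0.32],0]
    - [[0.65,0.13,0.3],0]
    - [[0.65,0.13,0.25],0]
    - [[0.67,0.13,0.22],0]
    - [[0.68,0.13,0.2],0]
    - [[0.68,0.13,0.15],0]
    - [[0.68,0.13,0.1],0]
    - [[0,0,0],0]

```text
time: 6.5
ee_pos: [0.5304, -0.366, 0.1752]
eef_rot: [0.996, 0.094, 0.0, 0.0]
ft_force: [-0.9, 0.5, -1.9]
width: 0.0198
grip_force: 12.0
```

```bash
python3 tilt.py s3
```

```text
[ 0.5303973  -0.36602318  0.17519765] 214 246 [-0.91527791  0.4543482  -1.94347845]
```

View pics/s3c.png

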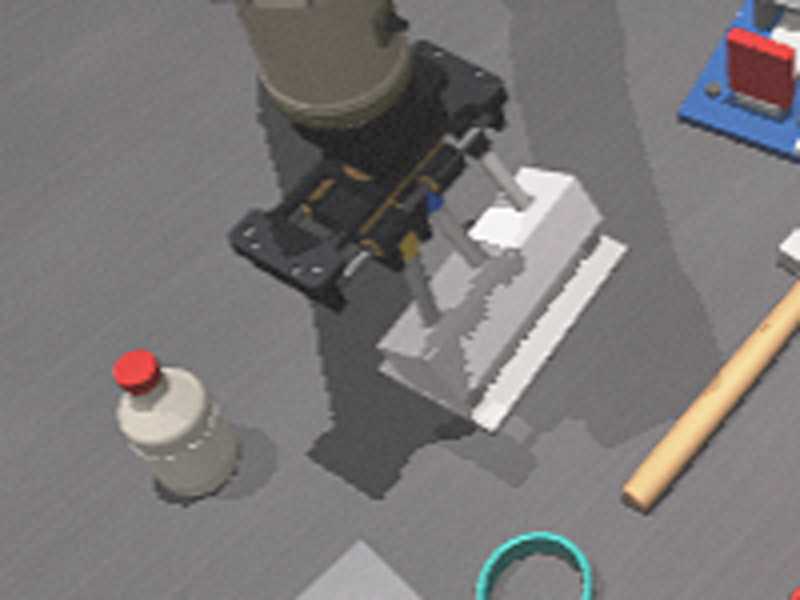

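Run:
```python
from h import *
c=load("s3");g=np.array([.5304,-.366,.1862]);tcp=[.5304,-.36602,.1752]
x,y=proj(c,tcp)[0].astype(int)
for a in (-10,-5,0,5,10,15,20,30):
    th=np.radians(a);f=g-.122*np.array([-np.sin(th)*.98,-np.sin(th)*.19,np.cos(th)])
    p=(proj(c,[g,f])-[x-100,y-60])*4;d=p[1]-p[0];print(a,p.round().tolist(),round(np.degrees(np.arctan2(d[0],d[1])),1))
print("seen",np.degrees(np.arctan2(432-410,320-245)))
```

```text
-10 [[400.0, 233.0], [409.0, 307.0]] 7.0
-5 [[400.0, 233.0], [420.0, 314.0]] 14.1
0 [[400.0, 233.0], [432.0, 320.0]] 19.9
5 [[400.0, 233.0], [443.0, 326.0]] 24.6
10 [[400.0, 233.0], [453.0, 331.0]] 28.5
15 [[400.0, 233.0], [464.0, 336.0]] 31.8
20 [[400.0, 233.0], [474.0, 340.0]] 34.7
30 [[400.0, 233.0], [493.0, 346.0]] 39.6
seen 16.34817154735125
```

drive_tool:
  series:
    - [[0,0,2],0]
    - [[0,0,2],0]
    - [[0,0,2],0]
    - [[0,0,1.5],0]
    - [[0,2,0.5],0]
    - [[0,4,0],1]
    - [[0,4,0],1]
    - [[0,4,0],1]
    - [[0,4,0],1]
    - [[-0.3,4,0],1]
  newtons: 20

```text
time: 7.8
ee_pos: [0.526, -0.1433, 0.2544]
eef_rot: [0.99, 0.138, -0.0, -0.0]
ft_force: [0.3, -0.1, -2.2]
width: 0.0195
grip_force: 20.0
```

drive_tool:
  series:
    - [[-0.5,4,0],1]
    - [[-0.5,4,0],0.5]
    - [[-0.5,4,0],0]
    - [[-0.6,4,0],0]
    - [[-0.6,4,0],0]
    - [[-0.6,4,0],0]
    - [[-0.6,4,0],0]
    - [[-0.6,4,0],0]
    - [[-0.5,3.1,0],0]
    - [[0,1,0],0]

```text
time: 9.05
ee_pos: [0.4746, 0.2176, 0.2546]
eef_rot: [0.988, 0.153, -0.0, -0.0]
ft_force: [0.1, -0.0, -1.8]
width: 0.0193
grip_force: 20.0
```

drive_tool:
  series:
    - [[0,0,-1],0]
    - [[0,0,-2],0]
    - [[0,0,-2],0]
    - [[0,0,-1],0]
    - [[0,0,-0.5],0]
    - [[0,0,0],0]
    - [[0,0,0],0]
    - [[0,0,0],0]
    - [[0,0,0],0]
    - [[0,0,0],0]

```text
time: 10.3
ee_pos: [0.4766, 0.2147, 0.19]
eef_rot: [0.989, 0.15, 0.0, 0.0]
ft_force: [0.0, 0.6, -2.4]
width: 0.0193
grip_force: 20.0
```

Run:
```python
from h import *
s,c=wrist("w4");p=s["ee_pos"];print(p,np.degrees(np.arctan2(*Ro.from_quat(s["eef_rot"]).as_matrix()[[1,0],1])))
g=p+[0,0,.011];print("vertical rod foot expected",proj(c,[g-[0,0,.122]]), "socket est",proj(c,[(.4775,.215,.057)]))
sc=cam("scene","s4");a=sc["color"];x,y=proj(sc,p)[0].astype(int)
print(x,y,[proj(sc,[g,g-[0,0,.122]])])
w=c["color"][60:360,200:440]; b=a[max(y-40,0):y+60,x-60:x+60]
cv2.imwrite("pics/v4.png",np.hstack([cv2.resize(w,(480,600)),cv2.resize(b,(320,600*320//720*1)) if 0 else cv2.copyMakeBorder(cv2.resize(b,(320,267)),0,333,0,0,0)])[...,::-1])
```

```text
[0.47657953 0.21473298 0.19003936] -72.70221678754501
vertical rod foot expected [[321.40940141 200.32545811]] socket est [[321.45102435 193.23001834]]
330 131 [array([[330.98226941, 129.33019604],
       [329.43463254, 154.38077865]])]
```

View pics/v4.png

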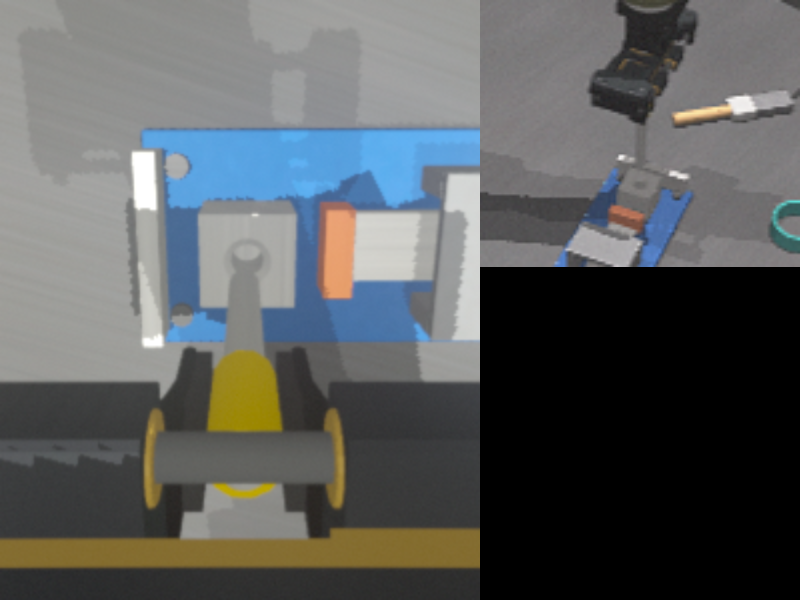

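The wrist view shows the foot at about image (323,200), nearly vertical, with the hole centred at about (323,191). That puts the hole about 2–3 mm further ahead (+x) than the rod. I'll shift by that and descend.

drive_tool:
  series:
    - [[0.25,0,0],0]
    - [[0,0,-0.7],0]
    - [[0,0,-0.7],0]
    - [[0,0,-0.7],0]
    - [[0,0,-0.6],0]
    - [[0,0,-0.6],0]
    - [[0,0,-0.6],0]
    - [[0,0,-0.5],0]
    - [[0,0,-0.4],0]
    - [[0,0,0],0]

```text
time: 11.65
ee_pos: [0.4789, 0.2147, 0.1417]
eef_rot: [0.989, 0.15, -0.0, 0.0]
ft_force: [0.2, 0.2, -1.5]
width: 0.0198
grip_force: 20.0
```

drive_tool:
  series:
    - [[0,0,-0.2],0]
    - [[0,0,-0.2],0]
    - [[0,0,-0.2],0]
    - [[0,0,-0.2],0]
    - [[0,0,-0.1],0]
    - [[0,0,-0.1],0]
    - [[0,0,-0.1],0]
    - [[0,0,0],0]
    - [[0,0,0],0]
    - [[0,0,0],0]

```text
time: 12.9
ee_pos: [0.4791, 0.2147, 0.131]
eef_rot: [0.989, 0.15, 0.0, 0.0]
ft_force: [0.2, 0.9, -2.6]
width: 0.0194
grip_force: 20.0
```

drive_tool:
  series:
    - [[0,0,-0.1],0]
    - [[0,0,-0.1],0]
    - [[0,0,-0.1],0]
    - [[0,0,-0.1],0]
    - [[0,0,-0.1],0]
    - [[0,0,-0.1],0]
    - [[0,0,0],0]
    - [[0,0,0],0]
    - [[0,0,0],0]
    - [[0,0,0],0]

```text
time: 14.15
ee_pos: [0.4823, 0.2161, 0.129]
eef_rot: [0.989, 0.15, 0.004, -0.001]
ft_force: [-0.5, -1.1, 24.4]
width: 0.0193
grip_force: 20.0
```

Run:
```python
from h import *
s,c=wrist("w5");p=s["ee_pos"]
sc=cam("scene","s5");a=sc["color"];x,y=proj(sc,p)[0].astype(int)
w=c["color"][60:360,200:440]; b=a[max(y-40,0):y+60,x-60:x+60]
cv2.imwrite("pics/v5.png",np.hstack([cv2.resize(w,(400,500)),cv2.copyMakeBorder(cv2.resize(b,(400,333)),0,167,0,0,0)])[...,::-1])
```

```text
(no output)
```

View pics/v5.png

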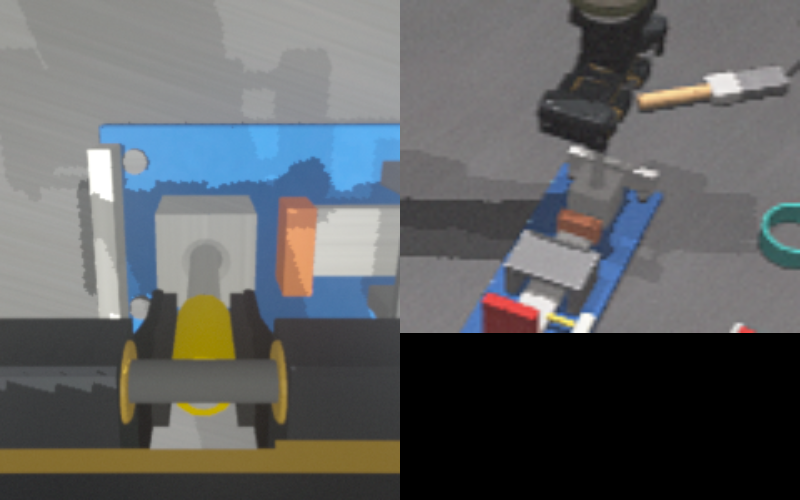

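The force has risen to 24 N at the expected depth and the wrist view shows the rod inside the socket ring, so it is on the floor. I'll unload, open and lift.

drive_tool:
  series:
    - [[0,0,0.4],0]
    - [[0,0,0],0]
    - [[0,0,0],0]
    - [[0,0,0],0]
    - [[0,0,0],0]
    - [[0,0,0],0]
    - [[0,0,0],0]
    - [[0,0,0],0]
    - [[0,0,0],0]
    - [[0,0,0],0]
  hand: 0.4

```text
time: 15.5
ee_pos: [0.4791, 0.2147, 0.129]
eef_rot: [0.989, 0.15, 0.0, 0.0]
ft_force: [0.8, -0.3, -0.1]
width: 0.0521
grip_force: 0.0
```

drive_tool:
  series:
    - [[0,0,1],0]
    - [[0,0,1.5],0]
    - [[0,0,1.5],0]
    - [[0,0,1.5],0]
    - [[0,0,1.5],0]
    - [[0,0,1.5],0]
    - [[0,0,0.5],0]
    - [[0,0,0],0]
    - [[0,0,0],0]
    - [[0,0,0],0]

```text
time: 16.75
ee_pos: [0.4788, 0.2146, 0.2185]
eef_rot: [0.989, 0.15, -0.0, 0.0]
ft_force: [0.4, 0.1, 0.2]
width: 0.052
grip_force: 0.0
```

Run:
```python
from h import *
t=cam("top","t6");sc=cam("scene","s6");s,c=wrist("w6");print(s["ee_pos"])
R1=((0,150,90),(6,255,255));Y=((18,90,80),(34,255,255));G=((45,80,60),(80,255,255))
for n,k,bx in (("t",t,(225,185,335,262)),("s",sc,(270,130,355,235))):
    for m,v in (("R",R1),("Y",Y),("G",G)): print(n,m,blobs(k,*v,box=bx)[1])
print("ptsY wrist",blobs(c,*Y,20)[1])
print("R wrist",blobs(c,*R1,40)[1],"G",blobs(c,*G,10)[1])
# expected rod sleeve/top centre for seated upright rod
for n,k in (("t",t),("s",sc),("w",c)): print(n,proj(k,[(.4785,.2152,.172),(.4785,.2152,.144),(.4785,.2152,.057)]).round(1).tolist())
```

```text
[0.47891021 0.21466645 0.21864687]
t R [(array([313.3, 212.3]), [310, 204, 8, 17, 61])]
t Y [(array([296.7, 210.4]), [295, 207, 4, 8, 10])]
t G [(array([310.8, 198.3]), [309, 196, 4, 5, 13])]
s R [(array([303.9, 196.8]), [296, 194, 16, 7, 50])]
s Y [(array([329. , 143.3]), [327, 137, 5, 12, 49]), (array([318.7, 200.7]), [315, 199, 8, 4, 15])]
s G [(array([317.9, 216.4]), [316, 215, 5, 4, 15])]
ptsY wrist [(array([142.7, 163.4]), [105, 130, 69, 66, 781]), (array([477. , 151.5]), [473, 139, 9, 26, 153]), (array([328.9, 216.9]), [317, 199, 27, 41, 656]), (array([222.1, 289.4]), [215, 264, 19, 51, 520]), (array([421.1, 289.3]), [410, 264, 19, 51, 504]), (array([397.6, 335.3]), [232, 324, 313, 21, 4980])]
R wrist [(array([561.9, 193.2]), [548, 165, 29, 57, 912])] G [(array([536. , 130.5]), [530, 124, 14, 14, 157])]
t [[246.0, 232.3], [247.3, 232.9], [251.1, 234.7]]
s [[331.1, 135.8], [330.7, 141.6], [329.6, 158.7]]
w [[320.5, 225.6], [320.6, 213.1], [320.9, 187.4]]
```

View pics/w6.png

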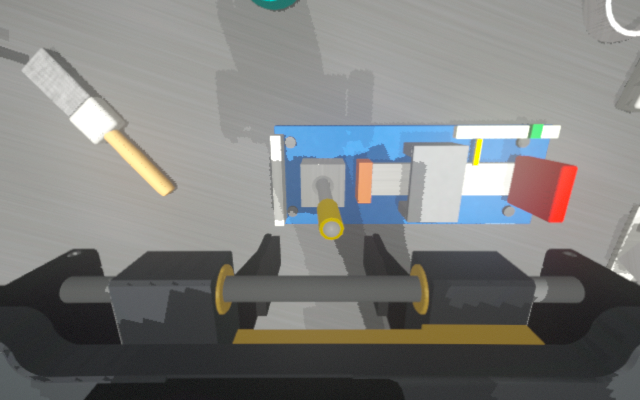

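The wrist view shows the yellow rod standing in the socket (top at (331,228), slight lean from play), the red handle at (562,193), the pointer at (477,152) and the green mark at (536,131).

Run:
```python
from h import *
c,t,s=load("w6"),load("t6"),load("s6")
th=np.radians(107.3);ex=np.array([np.cos(th),np.sin(th)]);ey=np.array([-ex[1],ex[0]])
o=np.array([.5055,.1297])
J=lambda X:((np.asarray(X)[:2]-o)@np.c_[ex,ey]*1000).round(1)
for n,a,b,d,z in (("mark",(536,130.5),(310.8,198.3),(317.9,216.4),.027),("ptr",(477,151.5),(296.7,210.4),(318.7,200.7),.029)):
    A=plane(c,[a],z)[0];B=plane(t,[b],z)[0];D=plane(s,[d],z)[0];print(n,A.round(4),B.round(4),D.round(4),J(A),J(B),J(D))
m,_=blobs(c,(0,150,90),(6,255,255),40,(540,150,600,230))
B=plane(t,[(313.3,212.3)],.097)[0];print("handle top approx",B,J(B))
k=cv2.approxPolyDP(cv2.convexHull(cv2.findNonZero(m)),3,True).reshape(-1,2);print(k.tolist(),[J(p).tolist() for p in plane(c,k,.097)])
for x in(-142,-158):
  for y in(-30,30): q=o+ex*x/1000+ey*y/1000;print(x,y,proj(c,[(*q,.097)]))
h=o+ex*-.150;print("handle home",h)
```

```text
mark [ 0.6109 -0.0067  0.027 ] [ 0.6093 -0.0041  0.027 ] [ 0.6101 -0.0086  0.027 ] [-161.5  -60. ] [-158.6  -59.3] [-163.1  -58.8]
ptr [0.5687 0.0486 0.029 ] [0.5654 0.0493 0.029 ] [0.5675 0.0459 0.029 ] [-96.2 -36.2] [-94.6 -33.3] [-98.4 -34.3]
handle top approx [ 0.54841654 -0.01308863  0.097     ] [-149.1    1.5]
[[575, 166], [563, 219], [548, 221], [561, 167]] [[-155.4, -31.0], [-157.7, 23.6], [-143.2, 25.8], [-142.4, -30.0]]
-142 -30 [[560.55210478 167.03810165]]
-142 30 [[545.86982729 224.77535034]]
-158 -30 [[577.45901283 166.98061795]]
-158 30 [[561.69731993 224.79263736]]
handle home [ 0.55010623 -0.01351412]
```

drive_tool:
  series:
    - [[0.7,-2,0],0]
    - [[0.7,-2.5,0],0]
    - [[0.7,-2.5,0],0]
    - [[0.7,-2.5,0],0]
    - [[0.7,-2.5,0],0]
    - [[0.7,-2.5,0],0]
    - [[0.7,-2.5,0],0]
    - [[0.7,-2.5,0],0]
    - [[0.7,-2,0],0]
    - [[0.8,-1.3,0],0]

```text
time: 18.15
ee_pos: [0.5504, -0.0143, 0.2189]
eef_rot: [0.989, 0.15, -0.0, 0.0]
ft_force: [-0.2, 0.2, 0.5]
width: 0.0524
grip_force: 0.0
```

drive_tool:
  series:
    - [[0,0,-1.5],0]
    - [[0,0,-2],0]
    - [[0,0,-2],0]
    - [[0,0,-1.5],0]
    - [[0,0,-1],0]
    - [[0,0,0],0]
    - [[0,0,0],0]
    - [[0,0,0],0]
    - [[0,0,0],0]
    - [[0,0,0],0]

```text
time: 19.4
ee_pos: [0.5501, -0.0133, 0.1391]
eef_rot: [0.989, 0.15, 0.0, 0.0]
ft_force: [-0.7, 0.3, -0.5]
width: 0.0523
grip_force: 0.0
```

Run:
```python
from h import *
s,c=wrist("w7");print(s["ee_pos"],np.degrees(np.arctan2(*Ro.from_quat(s["eef_rot"]).as_matrix()[[1,0],1])))
for m,v in (("R",((0,150,90),(6,255,255))),("Y",((18,90,80),(34,255,255))),("G",((45,80,60),(80,255,255)))): print(m,blobs(c,*v,20)[1])
p=s["ee_pos"];a=np.radians(107.3);e=np.array([np.cos(a),np.sin(a),0])
m,_=blobs(c,(0,150,90),(6,255,255),40);n=max(cv2.findContours(m,0,1)[0],key=cv2.contourArea)
print(cv2.approxPolyDP(n,3,True).reshape(-1,2).tolist())
h=np.array([.5501,-.0135,.097]);f=np.array([-e[1],e[0],0])
print(proj(c,[h+i*.008*e+j*.03*f for i in(1,-1) for j in(-1,1)]).round(1).tolist())
```

```text
[ 0.55013531 -0.01331549  0.13914463] -72.70580117537585
R [(array([324.5, 221.5]), [315, 187, 20, 73, 1112])]
Y [(array([569.6,  86.5]), [493, 55, 147, 66, 4601]), (array([265. , 163.4]), [261, 147, 9, 34, 245]), (array([222.2, 289.1]), [215, 264, 19, 50, 483]), (array([421.1, 288.9]), [410, 264, 19, 50, 476]), (array([395.9, 335.2]), [233, 325, 311, 19, 4778])]
G [(array([334.5, 137.1]), [328, 128, 14, 19, 228])]
[[318, 187], [315, 217], [319, 217], [321, 226], [315, 223], [315, 256], [332, 259], [333, 227], [322, 228], [325, 221], [319, 219], [333, 217], [334, 188]]
[[310.2, 188.7], [311.2, 263.8], [332.7, 188.6], [331.9, 263.8]]
```

View pics/w7.png

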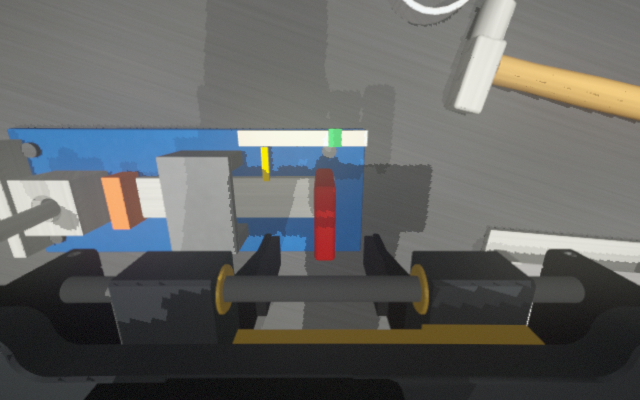

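The handle sits between the fingers (top at (324,222)), about 2 mm to the right of centre. Pointer (265,163), mark (334.5,137). I'll descend and grip.

drive_tool:
  series:
    - [[0.05,-0.2,-1],0]
    - [[0,0,-1.5],0]
    - [[0,0,-1.5],0]
    - [[0,0,-1.5],0]
    - [[0,0,-1],0]
    - [[0,0,-0.7],0]
    - [[0,0,-0.3],0]
    - [[0,0,0],0]
    - [[0,0,0],0]
    - [[0,0,0],0]

```text
time: 20.7
ee_pos: [0.5508, -0.0153, 0.0643]
eef_rot: [0.989, 0.15, 0.0, 0.0]
ft_force: [0.7, -0.5, -0.2]
width: 0.0522
grip_force: 0.0
```

drive_tool:
  series:
    - [[0,0,0],0]
    - [[0,0,0],0]
    - [[0,0,0],0]
    - [[0,0,0],0]
    - [[0,0,0],0]
    - [[0,0,0],0]
    - [[0,0,0],0]
    - [[0,0,0],0]
    - [[0,0,0],0]
    - [[0,0,0],0]
  hand: 1
  newtons: 45

```text
time: 21.95
ee_pos: [0.5506, -0.0153, 0.064]
eef_rot: [0.989, 0.15, 0.0, 0.0]
ft_force: [0.2, -0.4, -0.4]
width: 0.0158
grip_force: 45.0
```

```bash
cat > gap.py <<'E'
from h import *
import sys
def gap(c,mz=.028,pz=.032):
    e=np.array([np.cos(np.radians(107.3)),np.sin(np.radians(107.3))])
    G=[b for b in blobs(c,(45,80,60),(80,255,255),20)[1] if 90<b[0][1]<240]
    Y=[b for b in blobs(c,(18,90,80),(34,255,255),20)[1] if b[0][1]<245 and b[1][2]<30]
    print("G",G,"Y",Y)
    for z in (.028,.032):
        print(z,[((plane(c,[y[0]],z)-plane(c,[G[0][0]],mz))[0,:2]@e*1000).round(2) for y in Y])
if len(sys.argv)>1 and sys.argv[1]=="live":
    s,c=wrist(sys.argv[2]);print(s["ee_pos"],s["width"],s["ft_force"])
    gap(c)
else: gap(load("w7"))
E
python3 gap.py; python3 gap.py live w8
```

```text
G [(array([334.5, 137.1]), [328, 128, 14, 19, 228])] Y [(array([265. , 163.4]), [261, 147, 9, 34, 245])]
0.028 [np.float64(64.6)]
0.032 [np.float64(63.8)]
[ 0.55058963 -0.0153318   0.06398867] 0.01584704052678003 [ 0.17440915 -0.42474365 -0.41955622]
G [(array([336.3, 145.9]), [327, 134, 19, 26, 445])] Y [(array([241.1, 181.9]), [235, 159, 13, 47, 470])]
0.028 [np.float64(64.61)]
0.032 [np.float64(63.46)]
```

drive_tool:
  series:
    - [[0.2,-0.65,0],0]
    - [[0.22,-0.7,0],0]
    - [[0.22,-0.7,0],0]
    - [[0.22,-0.7,0],0]
    - [[0.22,-0.7,0],0]
    - [[0.22,-0.7,0],0]
    - [[0.22,-0.7,0],0]
    - [[0.22,-0.7,0],0]
    - [[0,0,0],0]
    - [[0,0,0],0]

```text
time: 23.25
ee_pos: [0.5671, -0.0682, 0.064]
eef_rot: [0.988, 0.151, -0.001, -0.001]
ft_force: [-6.5, 7.8, 6.0]
width: 0.0153
grip_force: 45.0
```

```bash
python3 gap.py live w9
```

```text
[ 0.5671238  -0.06822897  0.06395203] 0.015332065009442224 [-6.51777737  7.81986007  6.00344741]
G [(array([253.2, 146. ]), [243, 134, 21, 26, 475])] Y [(array([241.4, 181.8]), [235, 159, 14, 47, 478])]
0.028 [np.float64(9.77)]
0.032 [np.float64(8.61)]
```

drive_tool:
  series:
    - [[0.05,-0.17,0],0]
    - [[0.05,-0.17,0],0]
    - [[0.05,-0.17,0],0]
    - [[0.05,-0.17,0],0]
    - [[0.04,-0.17,0],0]
    - [[0,0,0],0]
    - [[0,0,0],0]
    - [[0,0,0],0]
    - [[0,0,0],0]
    - [[0,0,0],0]

```text
time: 24.55
ee_pos: [0.5696, -0.0763, 0.0639]
eef_rot: [0.988, 0.152, -0.001, -0.002]
ft_force: [-6.3, 9.4, 4.3]
width: 0.0157
grip_force: 45.0
```

```bash
python3 gap.py live w10
python3 - <<'E'
from h import *
c=load("w10");cv2.imwrite("pics/v10.png",cv2.resize(c["color"][110:230,170:330],None,fx=5,fy=5,interpolation=0)[...,::-1])
# pixel direction of jig y at the mark
th=np.radians(107.3);f=np.array([-np.sin(th),np.cos(th),0]);P=plane(c,[(241,146)],.028)[0]
print(proj(c,[P,P-f*-.025]).tolist())
t=cam("top","t10")
for m,v in (("Y",((18,90,80),(34,255,255))),("G",((45,80,60),(80,255,255)))): print(m,blobs(t,*v,box=(225,185,335,262))[1])
E
```

```text
[ 0.56958016 -0.07625414  0.06392229] 0.015714824209472705 [-6.25001963  9.43764313  4.26933005]
G [(array([240.5, 146. ]), [230, 134, 21, 26, 480])] Y [(array([241.4, 181.6]), [234, 159, 15, 47, 483])]
0.028 [np.float64(1.41)]
0.032 [np.float64(0.24)]
[[241.0000000000009, 145.99999999999983], [244.07063218885213, 183.04776905319454]]
Y [(array([249.1, 233.7]), [246, 231, 7, 6, 18])]
G [(array([310.9, 198.4]), [310, 196, 3, 5, 12])]
```

View pics/v10.png

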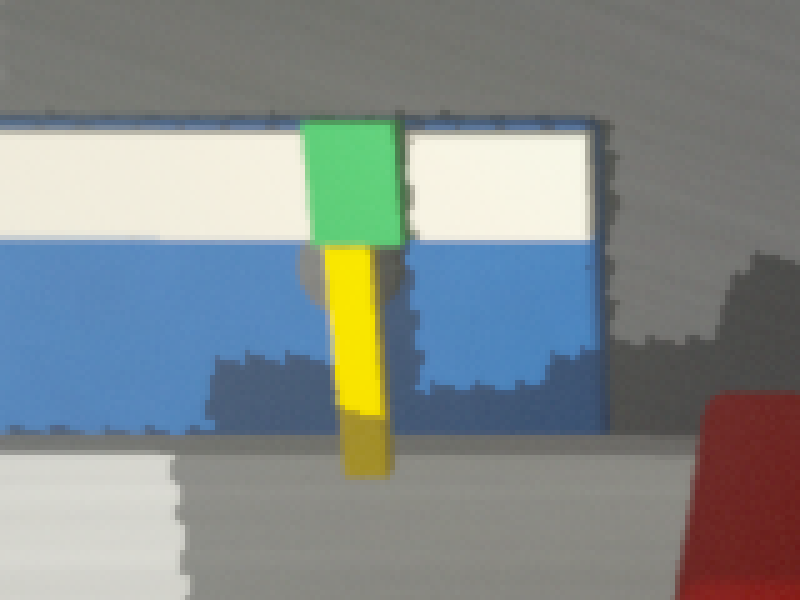

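The close crop shows the pointer tip centred at about x=349 and the green mark at about 357, so the pointer is about 1 mm short. I'll pull 1 mm more.

drive_tool:
  series:
    - [[0.03,-0.1,0],0]
    - [[0,0,0],0]
    - [[0,0,0],0]
    - [[0,0,0],0]
    - [[0,0,0],0]
    - [[0,0,0],0]
    - [[0,0,0],0]
    - [[0,0,0],0]
    - [[0,0,0],0]
    - [[0,0,0],0]

```text
time: 25.9
ee_pos: [0.5699, -0.0771, 0.0639]
eef_rot: [0.988, 0.152, -0.001, -0.002]
ft_force: [-7.0, 10.0, 5.2]
width: 0.0156
grip_force: 45.0
```

```bash
python3 gap.py live w11
python3 - <<'E'
from h import *
c=load("w11");h=cv2.cvtColor(c["color"],cv2.COLOR_RGB2HSV)
for row in (154,156,158,160,162,164):
    g=np.where(cv2.inRange(h[row:row+1],(45,80,60),(80,255,255))[0,200:300])[0]+200;y=np.where(cv2.inRange(h[row:row+1],(18,90,80),(34,255,255))[0,200:300])[0]+200
    print(row,g[[0,-1]] if len(g) else 0,y[[0,-1]] if len(y) else 0)
E
```

```text
[ 0.5698627  -0.0770841   0.06392495] 0.01557290175540171 [-6.97569067  9.96782238  5.19757207]
G [(array([239.3, 146. ]), [229, 134, 21, 26, 484])] Y [(array([241.4, 181.6]), [234, 159, 15, 47, 483])]
0.028 [np.float64(0.62)]
0.032 [np.float64(-0.55)]
154 [231 249] 0
156 [231 249] 0
158 [231 249] 0
160 0 [234 244]
162 0 [235 245]
164 0 [235 245]
```

```bash
python3 -c "
from bench import r
print(r.close_job())"
```

```text
the job is handed in; nothing more can be done
None
```

The yellow-sleeved rod is standing released in the jig's socket, pushed down to the floor with a slight lean from the hole's play, and the gripper is holding the handle out with the pointer within about 0.5 mm of the green mark; the job was handed in at about 26 s, and no verdict came back.

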